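Release and open the spice rack's ratchet stop

ROBOT

A 6-joint arm with a two-finger parallel gripper is mounted at the origin on a cart in front of the work surface, level with it; the furniture and walls round the work are solid. World frame = base frame: x ahead of the robot, y to its left, z up, the work surface at z = 0. Lengths are in m, angles in rad, forces in N, time in s.
With the tool pointing down it reaches from about 0.425 to 0.95 m from the base axis. Payload 14.7 kg.
Tool frame: the origin (TCP) lies at the very end of the fingers, on their centre line; the grasp point (between the pads) lies 19 mm behind it; z points along the fingers, y is the line along which they close (so a half turn about z gives the same grasp; the last joint's range is limited). The gripper opens to 85 mm and grips with 20 to 120 N. Pads are 22 mm wide; open, the fingers measure 114 mm over their backs; the gripper's body (76 mm by 85 mm) begins 54 mm behind the grasp point. The pads swing forward as they close: fully open they stand 13 mm farther back than shut.
Start: joints at [-1.162, 0.48, 1.596, -0, 1.065, -0.047], TCP at [0.286, -0.584, 0.231] pointing down, gripper open.
Joint ranges: [-2.75, 2.75], [-0.82, 2.05], [0.23, 2.67], [-1.56, 4.7], [0.09, 2.69], [-2.92, 2.92]. Speed limits (rad/s): [1.89, 1.89, 2.39, 3.01, 3.01, 3.01].

INTERFACE

Orientations are given as a unit quaternion [w, x, y, z].
In Python, from rig import arm, read_camera, job gives the robot as it stands.
- The arm moves only by the shell command python3 -m inch 'ROWS' [OPENING] [FORCE]. ROWS is JSON, a list of rows, each a list of 2 entries, a list of its own where there are three numbers: the shift along the tool's x, y, z in m, then the turn about the tool's z in degrees. A call has 1 to 12 rows; each row is the pose to reach, as a shift and turn from the pose commanded when the call began, along the tool's axes at that moment; what a row does not reach only later rows make up. A row lasts 1/8 s, in which the tool goes at most 62.5 mm and 10.7 degrees, less where a joint would pass 70% of its speed; a pose out of reach is approached as far as the arm can. A call with a gripper value outside its range is refused whole. OPENING is the finger opening in m, from 0 to 0.0854, set as the call begins (- or left out, the last holds). The fingers move at their own pace and stop on an object; FORCE is the grip in N (left out, the last holds). Time passes only in rows, so rows that repeat a pose let the fingers close. It gives the time, the measured TCP pose, the force, the opening and the grip force at its end, in the units of the state.
- arm.get_obs(): the state, without advancing time (a new reading comes with each control period).
- read_camera(name): name is "side" or "top"; returns a dict with "frame" (480x640x3 uint8, red, green, blue), "mtx" (3x3 intrinsics, pixels), "xyz" and "rotation" of the camera in the world. Camera axes: x right, y down, z forward; pixel columns grow to the right and rows downward; lengths in m; the calibration is good to about 2 mm. A picture is of the moment at which its call begins. There is no depth.
- job.close_job(): hands the job in; it is judged then, once.
The state is a dict: "clock": time; "joints": joint angles; "joint_vel": joint speeds; "joint_torque": joint torques, N m; "ee_pos": TCP position; "eef_rot": TCP orientation; "force": force on the tool from outside, world axes, zero at the start; "moment": the same for the moment, N m; "grip_width": finger opening in m; "gripper_force": force on a finger pad.
Only numpy, scipy, OpenCV 4.12 (cv2) and the standard library are available. Lean on these libraries where they do the work, as an engineer would, in place of code of your own. Each camera call takes 0.05 s, during which the arm holds its last target. There are 200 camera calls.

TASK

Make room for more jars in the spice rack: press down the orange ratchet release on the black sliding stop and, keeping it pressed, push the stop back along its bar, away from the jars, until it is fully home against the black end block; then let go and move clear. Leave the jars and the measuring cup standing where they are.

Things in the scene. Friction and masses are not known exactly. Their poses are not given: they have to be found in the camera images.
- rack: fixed wooden spice rack, base 146 x 310 x 12 mm; origin on the island under its middle; x across it (away from the robot at yaw 0), y along the bar towards the black end block, z up. Steel bar with saw teeth along y at x = -45 mm, teeth to z = 50 mm. Jars stand in the tray (floor z = 12, middle x = +30 mm) between an end wall (y = -149, 90 mm high) and the sliding stop.
- jar_stop (a joint): travel (m) of the black sliding stop along the bar: 0 beside the jars, 0.160 fully home at the end block; grows along the rack's +y. Slides at under 2 N once the ratchet is free. While the release is up the ratchet blocks +y; the other way it clicks along. It cannot leave the bar.
- release (a joint): angle (rad) of the orange ratchet release, a spring rocker on the stop: 0 up (to 0.13 while the pawl rides on a tooth), 0.22 fully down. The ratchet is free above about 0.16 (pad 5 mm down). It springs up and engages again when let go, so keep it down while the stop is pushed.
- release_pad (a point): centre of the top face of the orange pad (28 mm across the bar, 26 mm along it), 66 mm above the island when up. Press straight down: 2 N to start, 4 N fully down, 6 mm travel. The pad tilts as it goes down. It is open above, at both sides and towards -y; jar edges stay 50 mm from the bar's middle line.
- push_face (a point): on the stop's black cover, 17 mm further along +y than the pad's centre: middle of the upright face (44 mm wide, z = 74 to 86 mm) that looks along -y over the pad. A fingertip on the pad moves the stop by friction or by pushing this face.
- end_block (a point): middle of the face of the black end block that looks along -y, on the bar's line, 44 mm wide, 66 mm high (top at z = 77 mm); the stop's far end touches it when fully home.
- spice_a: spice jar with a black lid, 45 mm across, 105 mm tall, loose, standing in the rack's tray (the two may stand in either order); origin at the middle of its foot, z up. To be left alone.
- spice_d: spice jar with a white lid, 44 mm across, 109 mm tall, loose, standing in the rack's tray (the two may stand in either order); origin at the middle of its foot, z up. To be left alone.
- spice_e: spice jar with a yellow lid, 45 mm across, 100 mm tall, standing loose on the island to the left of the rack; origin at the middle of its foot, z up. To be left alone.
- measure_cup: blue measuring cup with a flat handle, 60 x 115 x 38 mm, loose on the island behind the rack; origin at the middle of its underside, z up. To be left alone.

How it is judged:
On the way, in this order (a step that is already met when the one before it is completed fails the run):
1. the release is pressed far enough to free the ratchet while the stop is still well short of the end block (value of joint release above 0.155 rad and value of joint jar_stop below 0.1 m and contact force between the fingers and release above 0.5 N), for 0.05 s.
2. the stop has been pushed fully home (value of joint jar_stop above 0.152 m), for 0.1 s.
At the end, for the whole second after the job is handed in: The stop stands within 8 mm of the end block (joint jar_stop above 0.152), the release has sprung back up (joint release below 0.12), and the three jars and the measuring cup stand within 25 mm of where they were, tilted less than 0.2 rad (value of joint jar_stop above 0.152 m and value of joint release below 0.12 rad and distance of each of spice_a, spice_d, spice_e, measure_cup from where it was at the start of the episode below 0.025 m and angle between each of spice_a, spice_d, spice_e, measure_cup's own z axis and vertical below 0.2 rad); the robot touches nothing.
It fails at once if a jar or the measuring cup is lifted, carried, shoved more than 40 mm or knocked over (distance of any of spice_a, spice_d, spice_e, measure_cup from where it was at the start of the episode above 0.04 m or angle between any of spice_a, spice_d, spice_e, measure_cup's own z axis and vertical above 0.5 rad).
It also fails if it takes over 29 s, if anything falls off the work surface, if the arm or the gripper's body presses on something with over 40 N, if the wrist force passes 120 N, or if a joint passes its speed limit or range.

## Working session

There is one attempt and no reset: what is moved stays moved. The work goes in short steps, Python scripts to look and compute and a shell command to move; the robot and the scene stay as the last step left them, time stands still between calls to the robot, and variables do not carry over. Pictures are saved under pics/ and viewed, at most 10 in all, crops included, and the job is handed in when it is done.

```bash
mkdir -p pics
python3 - <<'E'
from rig import arm, read_camera
import cv2
for n in("side","top"):
    d=read_camera(n); cv2.imwrite(f"pics/{n}0.png",d["frame"][:,:,::-1]); print(n,d["mtx"],d["xyz"],d["rotation"])
o=arm.get_obs(); print(o["clock"],o["ee_pos"],o["eef_rot"],o["force"],o["grip_width"])
E
```

```text
side [[583.40935066   0.         316.9291405 ]
 [  0.         583.40935066 245.19604929]
 [  0.           0.           1.        ]] [0.63361891 0.96585373 0.8808119 ] [-0.00097428  0.02243408  0.9020895  -0.43096439]
top [[540.26412317   0.         319.33289565]
 [  0.         540.26412317 236.2041173 ]
 [  0.           0.           1.        ]] [ 0.409231   -0.03622635  1.3091966 ] [ 0.05107373 -0.70106302  0.70872312 -0.06011367]
0.1 [ 0.28597952 -0.58329774  0.23075191] [-5.22886950e-04  9.74139092e-01  2.25948549e-01 -9.46363359e-05] [ 0.38302895 -1.0625552   0.78452164] 0.08565519275276044
```

View pics/side0.png

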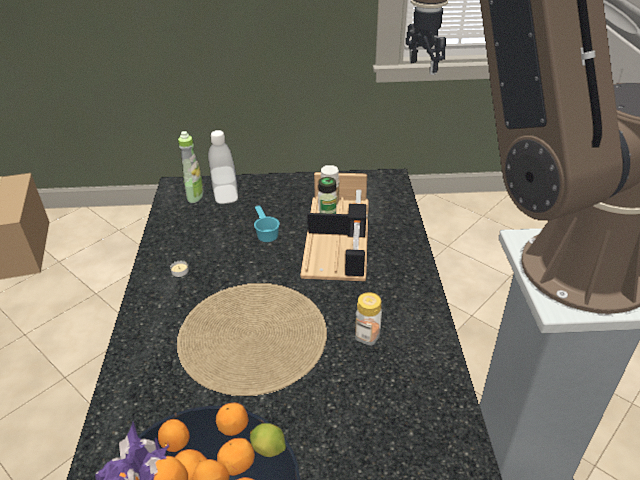

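View pics/top0.png

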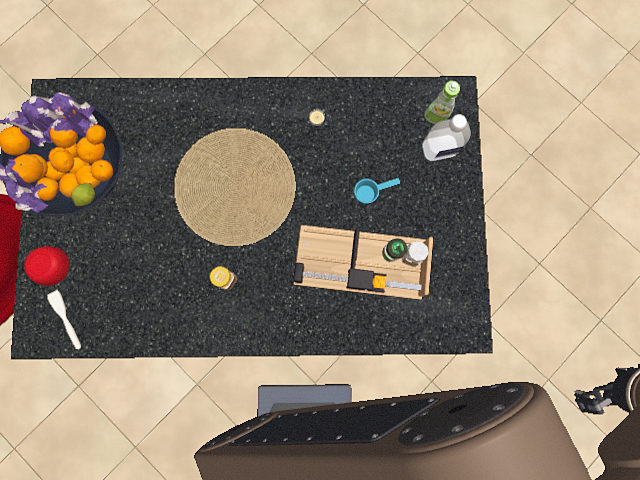

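The top view shows the pad at about (379,282), the black cover at (361,280), the end block at (299,273) and the jars at (398,250) and (417,253). In the side view the cover is at about (357,213) and the end block at (355,262). I'll enlarge both.

Run:
```python
import cv2,numpy as np
a=cv2.imread("pics/top0.png")[222:302,285:440]; b=cv2.imread("pics/side0.png")[160:285,295:380]
cv2.imwrite("pics/topc.png",cv2.resize(a,None,fx=5,fy=5,interpolation=cv2.INTER_CUBIC))
cv2.imwrite("pics/sidec.png",cv2.resize(b,None,fx=4.8,fy=4.8,interpolation=cv2.INTER_CUBIC))
```

```text
(no output)
```

View pics/topc.png

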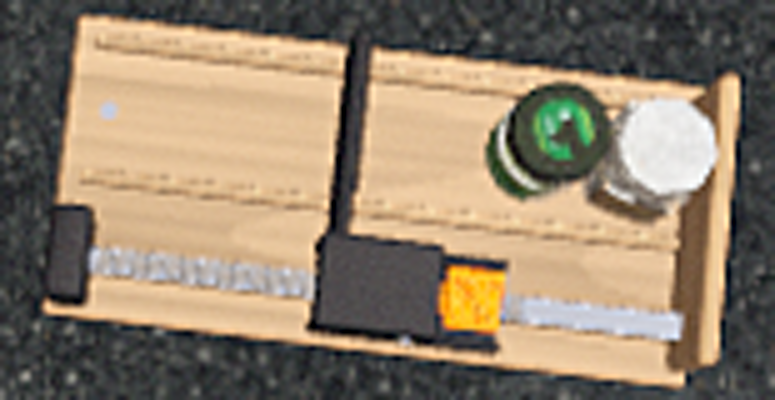

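View pics/sidec.png

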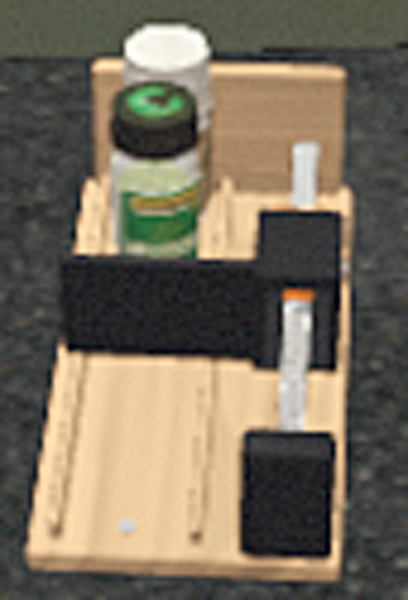

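The crops show the cover's −y top edge running from about (445,250) to (437,345) in the top crop and (260,212) to (340,212) in the side crop. The pad's −y edge is at x≈505 in the top crop, and the rack's base corners are clear in both. I'll triangulate and fit the rack pose.

```bash
cat > cam.py <<'E'
import numpy as np
from scipy.spatial.transform import Rotation as R
from scipy.optimize import least_squares
C={"side":([583.409,316.929,245.196],[0.63361891,0.96585373,0.8808119],[-0.00097428,0.02243408,0.9020895,-0.43096439]),
"top":([540.264,319.333,236.204],[0.409231,-0.03622635,1.3091966],[0.05107373,-0.70106302,0.70872312,-0.06011367])}
def rot(q): return R.from_quat([q[1],q[2],q[3],q[0]])
def proj(n,P):
    k,t,q=C[n]; c=rot(q).inv().apply(np.atleast_2d(P)-t); return c[:,:2]/c[:,2:]*k[0]+k[1:]
def ray(n,p):
    k,t,q=C[n]; return np.array(t),rot(q).apply([(p[0]-k[1])/k[0],(p[1]-k[2])/k[0],1])
def onz(n,p,z): t,d=ray(n,p); return t+d*(z-t[2])/d[2]
def tri(ps,pt): 
    s=least_squares(lambda P:np.r_[proj("side",P)[0]-ps,proj("top",P)[0]-pt],[.5,-.1,.05]); return s.x,np.abs(s.fun).max()
T=lambda u,v:np.array([(u+.5)/5-.5+285,(v+.5)/5-.5+222])
S=lambda u,v:np.array([(u+.5)/4.8-.5+295,(v+.5)/4.8-.5+160])
E
python3 - <<'E'
from cam import *
np.set_printoptions(precision=4,suppress=True)
for n,s,t in [("base+x+y",S(28,562),T(80,15)),("base-x+y",S(342,572),T(42,312)),("cover-y+x",S(260,212),T(445,250)),("cover-y-x",S(340,212),T(437,345)),("cover+y+x",S(257,278),T(325,233)),("cover+y-x",S(338,278),T(310,328)),("block-y mid",S(290,432),T(89,255))]:
    print(n,*tri(s,t))
print("z12 top",onz("top",T(80,15),.012),onz("top",T(42,312),.012),onz("top",T(685,387),.012))
print("pad -y edge z66",onz("top",T(508,270),.066),onz("top",T(500,332),.066), "pad sides at x=470", onz("top",T(474,265),.066),onz("top",T(470,331),.066))
E
```

```text
base+x+y [ 0.6457 -0.0086  0.0042] 0.04584157724241322
base-x+y [0.5004 0.0105 0.0071] 0.1672066504060581
cover-y+x [ 0.5227 -0.1763  0.0803] 0.6896208658315572
cover-y-x [ 0.4813 -0.1718  0.0812] 1.5395447467735721
cover+y+x [ 0.53   -0.1215  0.0803] 0.1855772811013594
cover+y-x [ 0.4891 -0.1141  0.0834] 1.3161789953147718
block-y mid [ 0.5229 -0.0137  0.072 ] 0.6387782029080427
z12 top [ 0.6441 -0.0087  0.012 ] [0.4997 0.0104 0.012 ] [ 0.4605 -0.297   0.012 ]
pad -y edge z66 [ 0.5129 -0.2065  0.066 ] [ 0.4845 -0.2019  0.066 ] pad sides at x=470 [ 0.5154 -0.1909  0.066 ] [ 0.4851 -0.1881  0.066 ]
```

The rack's yaw is about −7.3° and the pad's centre is at (0.500, −0.191). The bar line and the pad edge agree on this to 2 mm. The stop has about 0.10 m left to travel. I'll go above the pad with the fingers closed and turned −56.6°.

```bash
python3 -m inch '[[[0.02,-0.014,0.003],-3],[[0.06,-0.042,0.01],-9],[[0.1,-0.07,0.015],-15],[[0.145,-0.102,0.02],-22],[[0.19,-0.134,0.025],-29],[[0.235,-0.165,0.03],-36],[[0.28,-0.197,0.035],-43],[[0.32,-0.225,0.04],-50],[[0.35,-0.246,0.045],-54],[[0.366,-0.257,0.05],-56.6],[[0.366,-0.257,0.05],-56.6],[[0.366,-0.257,0.05],-56.6]]' 0 20
python3 - <<'E'
from rig import read_camera,arm
import cv2
for n in("side","top"): cv2.imwrite(f"pics/{n}1.png",read_camera(n)["frame"][:,:,::-1])
from cam import *
r=rot(arm.get_obs()["eef_rot"]).as_matrix(); print(r.round(4), "tool x angle",np.degrees(np.arctan2(r[1,0],r[0,0])))
E
```

```text
clock: 1.6
ee_pos: [0.5013, -0.1922, 0.1813]
eef_rot: [-0.0, 0.751, 0.66, -0.0]
force: [-0.6, 0.2, 0.7]
grip_width: 0.0005
gripper_force: 0.0
[[ 1.283e-01  9.917e-01  0.000e+00]
 [ 9.917e-01 -1.283e-01 -2.000e-04]
 [-1.000e-04  1.000e-04 -1.000e+00]] tool x angle 82.62614536346067
```

Aligned to within about 1 mm. Next I'll descend to just above the pad and look.

```bash
python3 -m inch '[[[0,0,0.03],0],[[0,0,0.06],0],[[0,0,0.09],0],[[0,0,0.103],0],[[0,0,0.103],0]]'
python3 - <<'E'
from rig import read_camera
import cv2
a=read_camera("top")["frame"][222:302,285:440,::-1]; b=read_camera("side")["frame"][120:285,270:410,::-1]
a=cv2.resize(a,None,fx=3,fy=3,interpolation=2); b=cv2.resize(b,None,fx=3,fy=3,interpolation=2)
a=cv2.copyMakeBorder(a,0,b.shape[0]-a.shape[0],0,0,0); import numpy as np
cv2.imwrite("pics/c2.png",np.hstack([b[:,:330],a]))
E
```

```text
clock: 2.33
ee_pos: [0.5012, -0.1921, 0.078]
eef_rot: [-0.001, 0.751, 0.66, -0.0]
force: [-0.7, -0.1, 0.5]
grip_width: -0.0003
gripper_force: 0.0
```

View pics/c2.png

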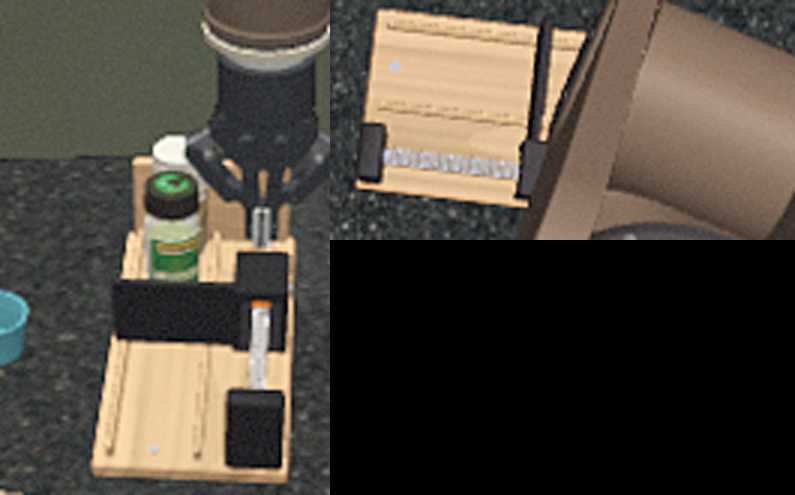

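The side view shows the closed fingers at about (262,245), in line with the bar and pad at (260,305). The gripper knuckles sit clear above the jars. Next I'll press down gently.

```bash
python3 -m inch '[[[0,0,0.008],0],[[0,0,0.012],0],[[0,0,0.015],0],[[0,0,0.017],0],[[0,0,0.017],0]]'
```

```text
clock: 3.05
ee_pos: [0.5017, -0.1918, 0.0613]
eef_rot: [0.0, 0.751, 0.661, 0.0]
force: [-0.1, 0.0, 3.8]
grip_width: 0.0002
gripper_force: 2.0
```

```bash
python3 -m inch '[[[0,0,0.001],0],[[0,0,0.002],0],[[0,0,0.002],0],[[0,0,0.002],0]]'
```

```text
clock: 3.55
ee_pos: [0.5019, -0.1918, 0.06]
eef_rot: [0.0, 0.751, 0.661, 0.0]
force: [-3.9, 1.1, 19.1]
grip_width: -0.0003
gripper_force: 9.1
```

Fully down: the force rises steeply at z = 0.060. I'll ease off slightly and push along the bar.

```bash
python3 -m inch '[[[0,0,-0.0007],0],[[0.004,0,-0.0007],0],[[0.009,0,-0.0007],0],[[0.016,0,-0.0007],0],[[0.024,0,-0.0007],0],[[0.033,0,-0.0007],0],[[0.042,0,-0.0007],0],[[0.051,0,-0.0007],0],[[0.06,0,-0.0007],0],[[0.066,0,-0.0007],0],[[0.07,0,-0.0007],0],[[0.07,0,-0.0007],0]]'
python3 - <<'E'
from rig import read_camera
import cv2
b=read_camera("side")["frame"][150:285,290:390,::-1]
cv2.imwrite("pics/c3.png",cv2.resize(b,None,fx=4,fy=4,interpolation=2))
E
```

```text
clock: 5.05
ee_pos: [0.5107, -0.122, 0.0604]
eef_rot: [0.0, 0.75, 0.661, 0.0]
force: [-1.8, 1.1, 10.4]
grip_width: -0.0
gripper_force: 5.1
```

View pics/c3.png

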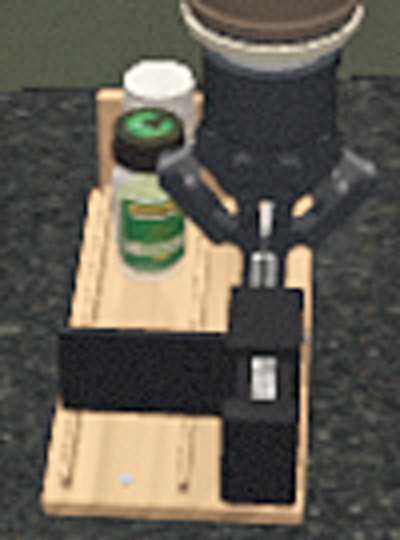

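The stop has slid about 70 mm: the cover's front is at (262,350) and the end block's top at (258,415). The jars are undisturbed. I'll continue home and creep at the end.

```bash
python3 -m inch '[[[0.005,0,0],0],[[0.012,0,0],0],[[0.019,0,0],0],[[0.024,0,0],0],[[0.028,0,0],0],[[0.03,0,0],0],[[0.032,0,0],0],[[0.034,0,0],0],[[0.034,0,0],0]]'
```

```text
clock: 6.22
ee_pos: [0.5153, -0.0894, 0.0607]
eef_rot: [0.001, 0.75, 0.661, 0.0]
force: [-2.8, -10.4, 14.8]
grip_width: 0.0003
gripper_force: 8.8
```

```bash
python3 -m inch '[[[0.001,0,0],0],[[0.003,0,0],0],[[0.004,0,0],0],[[0.004,0,0],0]]'
```

```text
clock: 6.72
ee_pos: [0.5163, -0.0863, 0.0611]
eef_rot: [0.002, 0.75, 0.661, 0.0]
force: [-6.2, -20.5, 22.5]
grip_width: -0.0002
gripper_force: 13.5
```

Run:
```python
from rig import read_camera
import cv2
b=read_camera("side")["frame"][190:285,300:380,::-1]
cv2.imwrite("pics/c4.png",cv2.resize(b,None,fx=6,fy=6,interpolation=2))
```

```text
(no output)
```

View pics/c4.png

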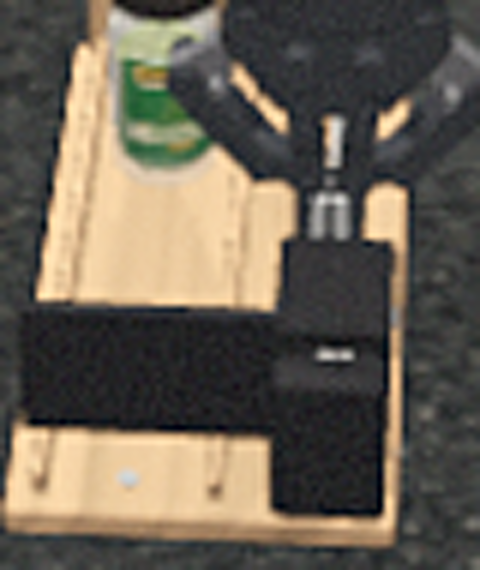

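Run:
```python
from cam import *
Q=lambda u,v:np.array([(u+.5)/6-.5+300,(v+.5)/6-.5+190])
d=np.array([.127,.992])
for n,a,b,z in [("cover rear top",S(300,212),Q(338,240),.086),("plate top +x corner",S(63,257),Q(22,308),.08),("plate bottom +x",S(70,348),Q(22,420),.015)]:
    print(n,(onz("side",b,z)-onz("side",a,z))[:2]@d)
print("remaining from top0", (onz("top",T(89,255),.077)-onz("top",T(318,281),.086))[:2]@d, (onz("top",T(89,255),.077)-onz("top",T(318,281),.077))[:2]@d)
```

```text
cover rear top 0.10084334636161835
plate top +x corner 0.10468114818550134
plate bottom +x 0.1035030977401413
remaining from top0 0.10475972499110861 0.10526039285840737
```

The measured shift is 0.103 m against 0.105 m available, and the stop resists a 20 N push, so it is home. Now I'll lift straight up.

```bash
python3 -m inch '[[[0,0,-0.002],0],[[0,0,-0.005],0],[[0,0,-0.01],0],[[0,0,-0.03],0],[[0,0,-0.07],0],[[0,0,-0.11],0],[[0,0,-0.14],0],[[-0.03,0.0,-0.15],0],[[-0.06,0,-0.15],0],[[-0.06,0,-0.15],0]]'
python3 - <<'E'
from rig import read_camera
import cv2,numpy as np
a=read_camera("side")["frame"][150:350,240:400,::-1]
cv2.imwrite("pics/c5.png",cv2.resize(a,None,fx=3,fy=3,interpolation=2))
E
```

```text
clock: 8.02
ee_pos: [0.5074, -0.1454, 0.2101]
eef_rot: [0.0, 0.751, 0.66, -0.0]
force: [-0.7, 0.6, 0.2]
grip_width: 0.0003
gripper_force: 0.0
```

View pics/c5.png

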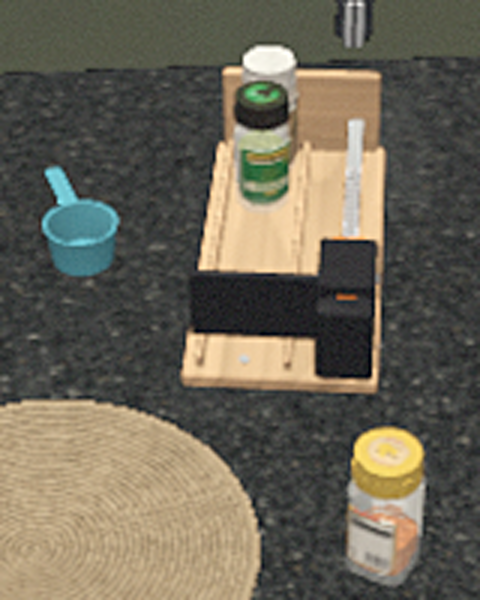

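The stop is against the end block at (346,300), and the orange release shows again at (346,297), so it has sprung back up. The jars and cup are where they were and the gripper is clear.

```bash
python3 -c "
from rig import job; print(job.close_job())"
```

```text
the job is handed in; nothing more can be done
None
```

The stop was pushed home against the end block with the release held down, the release sprang back up, the jars and cup look undisturbed in the last picture, and the job is handed in; the hand-in returned no verdict.

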